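Load the reagent cassette and index the feed selector

TASK

Change over the synthesizer's feed: lift the amber cassette out of the grey rack, stand it on the blue mat and let go, then take it again across its other pair of faces and lower it fully home between the cheeks of the aluminium bay, the selector lever staying parked meanwhile. Then lift the red-knobbed selector lever, swing it over the toothed arc and let it drop into the notch marked by the green tag. Leave the white and blue cassettes in the rack and do not knock the bottles and other things about.

Things in the scene. Friction and masses are not known exactly. Their poses are not given: they have to be found in the camera images.
- amber: The amber-brown cassette: an upright block 40 mm along its x, 58 mm along its y, 110 mm tall, 0.25 kg, with white labels on the two broad faces (normal to x) and a yellow top. Origin: centre of its underside, z up. It starts standing in one of the rack's three slots.
- white: A cassette of the same size, white with a grey top; stands in another slot of the rack and stays there. Origin: centre of its underside.
- blue: A cassette of the same size, blue with a white top; stands in another slot of the rack and stays there. Origin: centre of its underside.
- rack: Grey rack bin, 112 mm (its x) by 202 mm (its y), fixed. Three slots along y (centres -66, 0, 66 mm), 62 mm wide, between dividers and end walls 114 mm tall, as tall as the cassettes: there a cassette can be gripped only across its 40 mm (along x). The long walls (x = -54 and 54 mm) are only 45 mm tall. Origin: centre of its underside; inner floor 5 mm up.
- mat: Blue rubbery mat, 130 mm (x) by 120 mm (y), 3 mm thick, fixed, in front of the robot. Origin: centre of its underside.
- bay: Aluminium bay on a 12 mm base plate, fixed. Two cheeks along its x, 62 mm long, 46 mm apart in y, 124 mm high, flared above to 138 mm; lips 8 mm tall, 64 mm apart, at the open x ends. A cassette goes in with its y along the bay's x, either way round, gripped across its 58 mm. Origin: centre of the plate's underside; a seated cassette's origin is 12 mm above it.
- selector: Grey fan-shaped unit 30 mm high, fixed. Origin: underside, on the vertical pivot; the fan spreads 152 mm to its -x side, with a toothed arc 50 mm high at 85 mm radius: three notches, at lever values 0.05, 0.45, 0.85 rad, and a wide parking gap (-1.0 to -0.45). Outside each notch, at 135 mm radius, lies a 24 mm tag disc, top 36 mm up: one green, two white.
- tag_green: The green tag disc, 24 mm across, 6 mm high, that marks the wanted notch, 135 mm from the selector's pivot in the direction in which the lever must finally point. Origin: centre of its underside.
- lever (a joint): Swing of the selector lever about the vertical pivot, rad: at 0 it points along the selector's -x; positive is anticlockwise from above. It starts somewhere in the parking gap (-0.88 to -0.56). Range -0.97 to 0.97. The teeth block the swing unless the lever is lifted.
- grip (a joint): Lift of the lever, m: 0 down, range to 0.025. The key clears the teeth above about 0.013; a spring (about 4 to 8 N with the weight) pushes it down.
- knob (a point): Centre of the top of the lever's red knob, an upright round grip 62 mm tall and 26 mm across (30 mm at the top 8 mm), 105 mm from the pivot; its top is 127 mm above the table when the lever is down. The lever's bar passes below it with its top 62 mm under this point.
- pointer (a point): The lever's pointer (yellow tip, direction of the lever), taken 135 mm from the pivot, right over a tag when the lever points at it.
- bottle_a: Amber bottle with a red cap, 76 mm across, 200 mm tall. Origin: underside.
- bottle_b: Amber bottle with a white cap, 76 mm across, 200 mm tall. Origin: underside.
- washer: White wash bottle, 60 mm across, 150 mm tall. Origin: underside.
- jar: Amber jar with a black cap, 64 mm across, 75 mm tall. Origin: underside.
- beaker: Clear beaker, 80 mm across, 100 mm tall. Origin: underside.
- wrench: Steel wrench, 160 mm long, lying at the back. Origin: near its middle.

How it is judged:
By the outcome, as a careful person would: the job done as asked, in the order asked, and still so for the second after the job is handed in, with the robot touching nothing.
It also fails if it takes over 72 s, if anything falls off the work surface, if the arm or the gripper's body presses on something with over 40 N, if the wrist force passes 120 N, or if a joint passes its speed limit or range.

ROBOT

A 7-joint arm with a two-finger parallel gripper is mounted at the origin on the work surface. World frame = base frame: x ahead of the robot, y to its left, z up, the work surface at z = 0. Lengths are in m, angles in rad, forces in N, time in s.
With the tool pointing down it reaches from about 0.4 to 0.85 m from the base axis. Payload 4.5 kg.
Tool frame: the origin (TCP) lies at the very end of the fingers, on their centre line; the grasp point (between the pads) lies 19 mm behind it; z points along the fingers, y is the line along which they close (so a half turn about z gives the same grasp; the last joint's range is limited). The gripper opens to 88 mm and grips with 3 to 60 N. Pads are 18 mm wide; open, the fingers measure 123 mm over their backs; the gripper's body (75 mm by 187 mm) begins 45 mm behind the grasp point.
Start: joints at [-1.177, 0.689, -0.195, 1.565, 0.157, 0.902, -0.215], TCP at [0.22, 0.585, 0.239] pointing down, gripper open.
Joint ranges: [-3.01, 3.01], [-0.46, 2.08], [-1.47, 1.51], [0.13, 2.56], [-1, 4.14], [0.04, 2.09], [-2.66, 2.66]. Speed limits (rad/s): [2.57, 2.57, 3.14, 3.14, 3.14, 3.14, 3.14].

INTERFACE

Orientations are given as a unit quaternion [x, y, z, w].
In Python, from plant import r, eyes, nets gives the robot as it stands.
- The arm moves only by the shell command python3 -m pendant 'ROWS' [FORCE]. ROWS is JSON, a list of rows, each an object of numbers: "claw": the opening, from 0 (shut) to 1 (fully open); "dx", "dy", "dz": the shift along the world's x, y, z in mm; "twist": the turn about the world's z in rad. In form: [{"claw": .., "dx": .., "dy": .., "dz": .., "twist": ..}, ...]. A call has 1 to 8 rows; each row is the pose to reach, as a shift and turn from the pose commanded when the call began; what a row does not reach only later rows make up. A row lasts 1/10 s, in which the tool goes at most 50 mm and 8.59 degrees, less where a joint would pass 70% of its speed; a pose out of reach is approached as far as the arm can. A call with a gripper value outside its range is refused whole. The fingers move at their own pace and stop on an object; FORCE is the grip in N (left out, the last holds). Time passes only in rows, so rows that repeat a pose let the fingers close. It gives the time, the measured TCP pose, the force, the opening and the grip force at its end, in the units of the state.
- r.get_state(): the state, without advancing time (a new reading comes with each control period).
- eyes.snapshot(name): name is "scene" or "top"; returns (picture, depth): 480x640x3 uint8, blue, green, red; 480x640 float32, m along the optical axis (not along the pixel's ray), 0 where there is no reading.
- eyes.camera_info(name): a dict with "K" (3x3 intrinsics, pixels), "D" ([k1, k2, p1, p2, k3] as OpenCV has them; the pictures are not rectified), "world_to_cam" (4x4, takes a point from world to camera coordinates). Camera axes: x right, y down, z forward; pixel columns grow to the right and rows downward; lengths in m; the calibration is good to about 2 mm. A picture is of the moment at which its call begins. camera_info takes no time and is no camera call.
- r.finish_job(): hands the job in; it is judged then, once.
Trained networks look in the newest picture that a camera, given by its name, has taken for a name from the list of things; names that differ only in an ending like _2 or _b are one class to them, and where a whole thing is asked for, a point or a joint stands for the part that bears it (a point fixed in the world has none). Each returns a list of dicts, best first, with "confidence" (0 to 1); they miss things now and then, are a little off and sometimes report something else, mostly with a low value. They report only what shows in the picture. A call takes as long as a camera call.
- nets.spot_in(camera, query): "box" ([left, top, width, height] as shares, 0 to 1, of the picture: columns of its width, rows of its height, round what is visible of it).
- nets.place_of(camera, query): "position" ([column, row] as shares, 0 to 1, of the picture: columns of its width, rows of its height: a listed point, or the origin of a listed thing).
The state is a dict: "clock": time; "q": joint angles; "qd": joint speeds; "joint_torque": joint torques, N m; "tool_pos": TCP position; "eef_rot": TCP orientation; "contact_force": force on the tool from outside, world axes, zero at the start; "moment": the same for the moment, N m; "opening": opening from 0.0 (shut) to 1.0 (fully open); "finger_force": force on a finger pad.
Only numpy, scipy, OpenCV 4.12 (cv2) and the standard library are available. Lean on these libraries where they do the work, as an engineer would, in place of code of your own. Each camera call takes 0.05 s, during which the arm holds its last target. There are 200 camera calls.

## Working session

There is one attempt and no reset: what is moved stays moved. The work goes in short steps, Python scripts to look and compute and a shell command to move; the robot and the scene stay as the last step left them, time stands still between calls to the robot, and variables do not carry over. Pictures are saved under pics/ and viewed, at most 13 in all, crops included, and the job is handed in when it is done.

```bash
ls; mkdir -p pics
cat > h.py <<'E'
import numpy as np, cv2, json
from plant import r, eyes, nets
def cam(n):
    i=eyes.camera_info(n); return np.array(i["K"],float),np.array(i["D"],float),np.array(i["world_to_cam"],float)
def ray(n,uv):
    K,D,T=cam(n); p=cv2.undistortPoints(np.array(uv,float).reshape(-1,1,2),K,D).reshape(-1,2)
    R,t=T[:3,:3],T[:3,3]; d=np.c_[p,np.ones(len(p))]@R; return -R.T@t,d
def at_z(n,uv,z):
    o,d=ray(n,uv); return o+d*((z-o[2])/d[:,2])[:,None]
def cloud(n,dep):
    v,u=np.mgrid[0:480,0:640]; o,d=ray(n,np.c_[u.ravel(),v.ravel()]); return (o+d*dep.ravel()[:,None]).reshape(480,640,3)
def proj(n,P):
    K,D,T=cam(n); return cv2.projectPoints(np.array(P,float).reshape(-1,3),cv2.Rodrigues(T[:3,:3])[0],T[:3,3],K,D)[0].reshape(-1,2)
E
python3 - <<'E'
from h import *
for n in("top","scene"):
    p,d=eyes.snapshot(n); cv2.imwrite(f"pics/{n}0.png",p); np.save(f"{n}0.npy",d)
    print(n,np.round(np.linalg.inv(cam(n)[2])[:3],2).tolist(), cam(n)[0][0,0])
for q in ["amber","white","blue","rack","mat","bay","selector","tag_green","knob","pointer"]:
    for n in("top","scene"):
        l=nets.place_of(n,q)[:2]
        print(q,n,[(round(a["confidence"],2),np.round(np.array(a["position"])*[640,480],1).tolist()) for a in l])
s=r.get_state();print(s["tool_pos"],s["eef_rot"],s["opening"],s["clock"])
E
```

```text
pics
top [[0.02, -0.99, 0.16, 0.3], [-1.0, -0.03, -0.01, -0.01], [0.02, -0.16, -0.99, 1.52]] 580.1510262925547
scene [[1.0, -0.04, 0.03, 0.49], [-0.05, -0.7, 0.72, -0.93], [-0.01, -0.72, -0.7, 0.98]] 602.3078412401537
amber top [(0.62, [218.5, 230.1])]
amber scene []
white top [(0.64, [195.0, 237.0]), (0.54, [304.9, 213.9])]
white scene [(0.53, [334.2, 189.2]), (0.15, [321.1, 303.7])]
blue top [(0.65, [310.1, 154.9]), (0.64, [237.8, 231.4])]
blue scene []
rack top [(0.82, [217.3, 233.1])]
rack scene [(0.66, [332.9, 189.4]), (0.38, [308.4, 313.2])]
mat top [(0.78, [303.8, 281.4]), (0.26, [251.5, 162.6])]
mat scene [(0.79, [286.8, 255.6])]
bay top [(0.91, [304.7, 212.8])]
bay scene [(0.27, [441.1, 253.9])]
selector top [(0.91, [422.7, 235.1])]
selector scene [(0.88, [360.1, 376.3])]
tag_green top [(0.59, [426.3, 286.3])]
tag_green scene [(0.48, [291.5, 366.7])]
knob top [(0.93, [403.7, 254.1])]
knob scene [(0.74, [320.7, 304.9]), (0.31, [447.8, 326.3])]
pointer top [(0.72, [386.8, 262.7])]
pointer scene [(0.85, [307.8, 315.4]), (0.36, [385.2, 167.6])]
[0.22001909 0.58500988 0.23874459] [ 1.78911902e-01  9.83865097e-01  3.66925319e-05 -1.29339204e-05] 0.9974942000604439 1.1
```

View pics/top0.png

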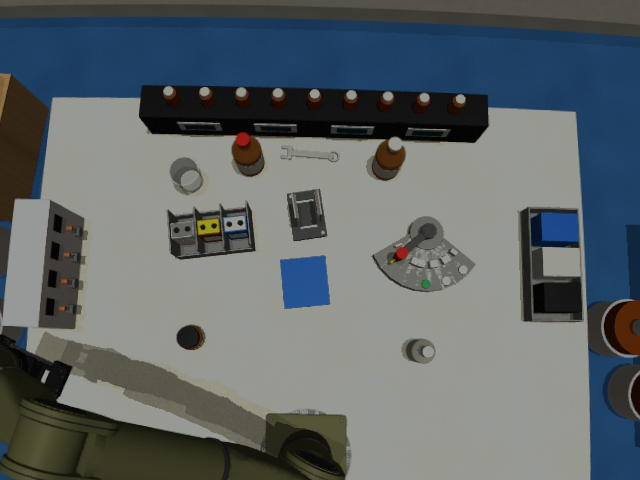

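View pics/scene0.png

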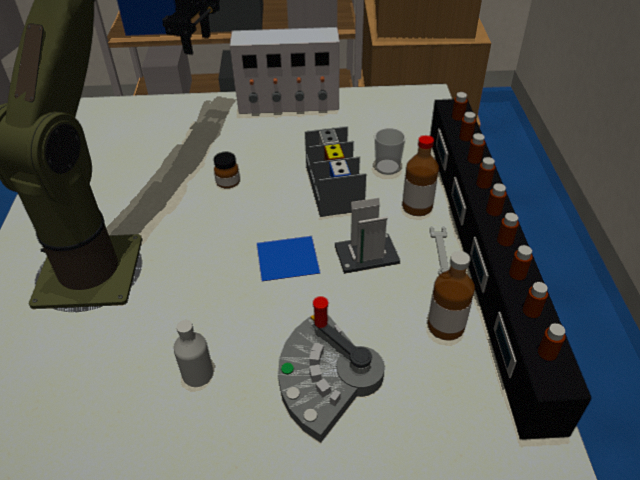

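The top view shows amber in the rack's middle slot at (209,227), the mat at (305,281) and the bay at (306,214). The selector pivot is near (426,233), the green tag at (426,284), the first notch, and the red knob at (402,254). The scene view agrees. Next I'll measure these.

Run:
```python
from h import *
p=cv2.imread("pics/top0.png"); d=np.load("top0.npy"); C=cloud("top",d)
hsv=cv2.cvtColor(p,cv2.COLOR_BGR2HSV); H,S,V=cv2.split(hsv)
def reg(m,x0,y0,x1,y1):
    z=np.zeros_like(m); z[y0:y1,x0:x1]=1; return m&(z>0)
def rect(name,m,z):
    m=m.astype(np.uint8); n,l,st,c=cv2.connectedComponentsWithStats(m); k=1+np.argmax(st[1:,4]); m=l==k
    v,u=np.nonzero(m); q=at_z("top",np.c_[u,v],z)[:,:2]
    rc=cv2.minAreaRect((q*1000).astype(np.float32)); zz=C[m][:,2]
    print(name,"cent",np.round(q.mean(0)*1000,1),"rect",np.round(rc[0],1),np.round(rc[1],1),round(rc[2],1),"n",m.sum(),"z",np.round(np.median(zz),3),"px",u.min(),u.max(),v.min(),v.max())
    return m
rect("yellow",reg((H>20)&(H<35)&(S>120)&(V>90),190,210,225,245),.115)
rect("white/bluetop",reg((V>150)&(S<120),222,210,250,240),.115)
rect("mat",reg((H>95)&(H<125)&(S>120),270,250,340,315),.003)
rect("green",reg((H>45)&(H<85)&(S>100),410,270,440,300),.036)
rect("knob",reg(((H<6)|(H>174))&(S>150)&(V>90),390,240,415,265),.127)
for nm,b,lo,hi in (("racktop",(160,195,262,265),.105,.125),("rackwalls",(160,195,262,265),.03,.13),("baytop",(280,180,335,245),.10,.16),("bayplate",(280,180,335,245),.006,.16),("selhub",(370,205,480,300),.055,.12),("sel",(370,205,480,300),.02,.06)):
    Q=C[b[1]:b[3],b[0]:b[2]].reshape(-1,3); Q=Q[(Q[:,2]>lo)&(Q[:,2]<hi)]
    rc=cv2.minAreaRect((Q[:,:2]*1000).astype(np.float32)); print(nm,len(Q),np.round(Q.mean(0)*1000,1),np.round(rc[0],1),np.round(rc[1],1),round(rc[2],1))
crop=np.hstack([cv2.resize(p[190:270,155:265],None,fx=3.6,fy=3.6,interpolation=2),cv2.resize(p[190:270,270:340],None,fx=3.6,fy=3.6,interpolation=2)])
crop2=cv2.resize(p[210:300,365:480],None,fx=3.4,fy=3.4,interpolation=2)
out=np.zeros((crop.shape[0]+crop2.shape[0],crop.shape[1],3),np.uint8); out[:crop.shape[0]]=crop; out[crop.shape[0]:,:crop2.shape[1]]=crop2
print(out.shape); cv2.imwrite("pics/c1.png",out)
```

```text
yellow cent [562.7 252.6] rect [562.8 252.6] [35.5 54.8] 7.9 n 267 z 0.115 px 197 219 218 234
white/bluetop cent [571.5 185.8] rect [571.4 186.3] [29.8 47.8] 8.7 n 146 z 0.115 px 225 244 217 230
mat cent [441.7  11.1] rect [442.3  11. ] [129.2 118.9] 7.1 n 2214 z 0.003 px 280 329 256 308
green cent [ 441.5 -302.6] rect [ 441.5 -302.3] [18.2 18.6] 1.2 n 58 z 0.035 px 422 429 280 287
knob cent [ 507.6 -225.8] rect [ 508.  -225.9] [27.5 26.5] 45.6 n 110 z 0.127 px 396 407 247 258
racktop 1521 [561.6 252.8 114.2] [562.9 252.8] [113.3 203. ] 8.1
rackwalls 2735 [557.9 254.   91.4] [563.1 252.7] [114.8 203.2] 8.3
baytop 240 [620.5   8.7 130.4] [621.6  10.8] [63.4 67.4] 10.1
bayplate 1617 [616.6  10.5  31.9] [627.6  10.2] [171.5 145.8] 1.0
selhub 397 [ 550.  -279.7   67.7] [ 513.8 -288.4] [102.5 148.8] 44.0
sel 4003 [ 502.8 -302.9   32.7] [ 500.7 -300.6] [196.6 198.1] 41.0
(594, 648, 3)
```

View pics/c1.png

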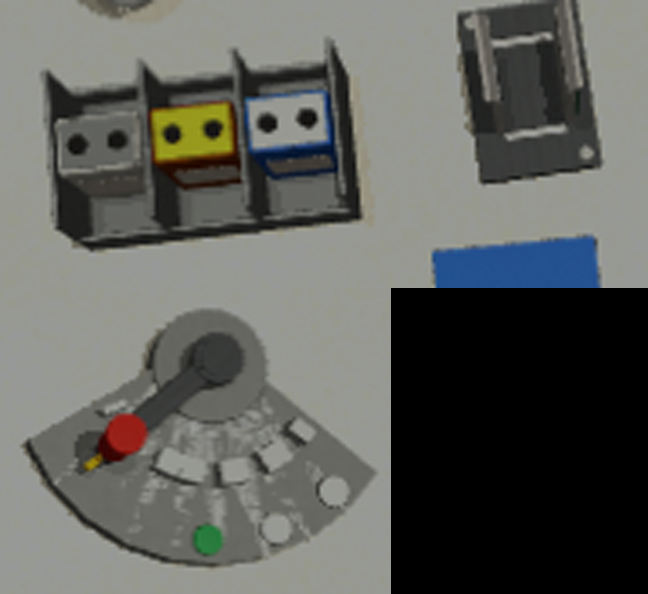

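Amber is at about (563,253) with yaw 8°, which matches the rack. The green tag is in the first notch (0.05), and the bay's cheeks run roughly along world x. I'll refine the bay and pivot from the same images.

```bash
python3 - <<'E'
from h import *
from scipy.optimize import least_squares
p=cv2.imread("pics/top0.png"); d=np.load("top0.npy"); C=cloud("top",d)
def R(Q,n):
    rc=cv2.minAreaRect((Q[:,:2]*1000).astype(np.float32)); print(n,len(Q),np.round(rc[0],1),np.round(rc[1],1),round(rc[2],1))
B=C[185:243,284:332].reshape(-1,3); print(np.histogram(B[:,2],bins=[-.01,.004,.009,.015,.025,.05,.1,.12,.13,.136,.142,.15]))
# plate by darkness
g=cv2.cvtColor(p,cv2.COLOR_BGR2GRAY); m=np.zeros((480,640),np.uint8); m[180:248,280:335]=(g[180:248,280:335]<90)
m=cv2.morphologyEx(m,cv2.MORPH_CLOSE,np.ones((9,9)));n,l,st,c=cv2.connectedComponentsWithStats(m);k=1+np.argmax(st[1:,4]);v,u=np.nonzero(l==k);R(at_z("top",np.c_[u,v],.012),"plate")
T=B[(B[:,2]>.125)&(B[:,2]<.145)]; R(T,"cheektop")
for s in(0,1):
    q=T[(T[:,1]>T[:,1].mean())==bool(s)]; c0=q[:,:2].mean(0); w=np.linalg.svd(q[:,:2]-c0)[2][0]; print("cheek",np.round(c0*1000,1),len(q),np.degrees(np.arctan2(w[1],w[0]))%180, np.round(q.min(0),3),np.round(q.max(0),3))
# tags
x0,y0,s=365,210,3.4
tags=[]
for cx,cy in ((426,284),(447,281),(463,269)):
    hsv=cv2.cvtColor(p,cv2.COLOR_BGR2HSV)
    mm=((hsv[...,1]>100)&(hsv[...,0]>45)&(hsv[...,0]<85)) if cx==426 else (g>140)
    z=np.zeros_like(mm); z[cy-7:cy+8,cx-7:cx+8]=1; v,u=np.nonzero(mm&z); q=at_z("top",np.c_[u,v],.036)[:,:2]*1000; tags.append(q.mean(0)); print("tag",tags[-1].round(1),len(u))
K=np.array([507.8,-225.9])
f=lambda v:np.r_[[ (tags[i]-v[:2]-135*np.array([np.cos(v[2]+a),np.sin(v[2]+a)])) for i,a in enumerate((.05,.45,.85))]]. ravel().tolist()+[np.hypot(*(K-v[:2]))-105]
o=least_squares(f,[550,-300,np.pi],loss='soft_l1'); v=o.x; print("pivot",v[:2],"yaw",v[2]-np.pi,np.round(o.fun,1)); 
a=np.arctan2(*(K-v[:2])[::-1])-v[2]; print("lever",(a+np.pi)%(2*np.pi)-np.pi)
print("knob goal",v[:2]+105*np.array([np.cos(v[2]+.05),np.sin(v[2]+.05)]))
print("hub px", at_z("top",[[422.7,235.1]],.0)*1000)
E
python3 -m pendant '[{"claw":1,"dx":50,"dy":-50,"dz":0,"twist":-0.15},{"claw":1,"dx":90,"dy":-90,"twist":-0.3},{"claw":1,"dx":130,"dy":-130,"twist":-0.45},{"claw":1,"dx":170,"dy":-170,"twist":-0.6},{"claw":1,"dx":210,"dy":-210,"twist":-0.75},{"claw":1,"dx":250,"dy":-250,"twist":-0.9},{"claw":1,"dx":290,"dy":-285,"twist":-1.05},{"claw":1,"dx":320,"dy":-310,"twist":-1.07}]' 25
```

```text
(array([1058,  359,  751,  303,   21,   43,   19,   69,   99,   51,    2]), array([-0.01 ,  0.004,  0.009,  0.015,  0.025,  0.05 ,  0.1  ,  0.12 ,
        0.13 ,  0.136,  0.142,  0.15 ]))
plate 1630 [619.8  11.1] [131.2  90.3] 10.1
cheektop 195 [621.7  10.8] [63.2 67.4] 10.1
cheek [626.2 -17.7] 99 10.079101519642052 [ 0.595 -0.026  0.125] [ 0.656 -0.008  0.142]
cheek [616.   39.1] 96 10.250806189141485 [0.585 0.03  0.125] [0.647 0.049 0.142]
tag [ 441.5 -302.6] 58
tag [ 445.4 -359.5] 77
tag [ 477.7 -404.7] 65
pivot [ 573.41021931 -308.65679308] yaw -0.07043190501795893 [ 3.1  3.3 -2.6 -0.8  0.3 -1.1  0.6]
lever -0.8300244662329423
knob goal [ 468.43213535 -306.51159231]
hub px [[ 575.04418993 -302.51406061    0.        ]]validation failed for argument at $[1]...
```

```bash
python3 -m pendant '[{"claw":1,"dx":40,"dy":-30,"dz":0,"twist":-0.15},{"claw":1,"dx":80,"dy":-70,"dz":0,"twist":-0.3},{"claw":1,"dx":120,"dy":-110,"dz":0,"twist":-0.45},{"claw":1,"dx":160,"dy":-150,"dz":0,"twist":-0.6},{"claw":1,"dx":200,"dy":-190,"dz":0,"twist":-0.75},{"claw":1,"dx":240,"dy":-230,"dz":0,"twist":-0.9},{"claw":1,"dx":280,"dy":-270,"dz":0,"twist":-1.05},{"claw":1,"dx":310,"dy":-300,"dz":0,"twist":-1.07}]' 25
```

```text
clock: 1.9
tool_pos: [0.5087, 0.3063, 0.239]
eef_rot: [0.657, 0.754, 0.0, 0.0]
contact_force: [0.3, 0.6, 0.5]
opening: 1.001
finger_force: 0.0
```

```bash
python3 -m pendant '[{"claw":1,"dx":20,"dy":-20,"dz":0,"twist":0},{"claw":1,"dx":33,"dy":-32,"dz":0,"twist":0},{"claw":1,"dx":33,"dy":-32,"dz":0,"twist":0},{"claw":1,"dx":33,"dy":-32,"dz":0,"twist":0}]'
python3 - <<'E'
from h import *
p,_=eyes.snapshot("scene"); p2,_=eyes.snapshot("top")
a=cv2.resize(p[50:230,250:450],None,fx=2,fy=2); b=cv2.resize(p2[170:290,140:280],None,fx=3,fy=3)
o=np.zeros((360,820,3),np.uint8); o[:,:400]=a; o[:,400:]=b; cv2.imwrite("pics/g1.png",o[:,:800])
E
```

```text
clock: 2.3
tool_pos: [0.5392, 0.2774, 0.2386]
eef_rot: [0.655, 0.756, 0.0, -0.001]
contact_force: [-0.0, -0.3, -0.3]
opening: 1.001
finger_force: 0.0
```

View pics/g1.png

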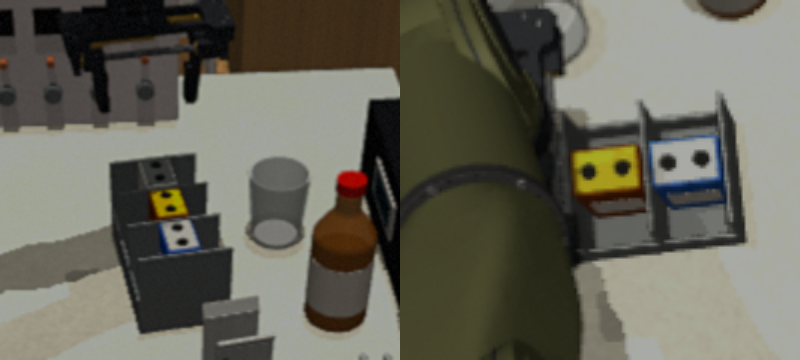

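The crop shows the open gripper above and behind the rack, clear of the bottle and beaker. I'll move over amber and descend.

```bash
python3 -m pendant '[{"claw":1,"dx":23.5,"dy":-25,"dz":0,"twist":0},{"claw":1,"dx":23.5,"dy":-25,"dz":-10,"twist":0},{"claw":1,"dx":23.5,"dy":-25,"dz":-40,"twist":0},{"claw":1,"dx":23.5,"dy":-25,"dz":-70,"twist":0},{"claw":1,"dx":23.5,"dy":-25,"dz":-90,"twist":0},{"claw":1,"dx":23.5,"dy":-25,"dz":-90,"twist":0}]'
```

```text
clock: 3.0
tool_pos: [0.5607, 0.2515, 0.1458]
eef_rot: [0.655, 0.756, -0.003, -0.002]
contact_force: [0.0, -0.8, 0.0]
opening: 1.0
finger_force: 0.0
```

Run:
```python
from h import *
for n in("scene",):
    p,d=eyes.snapshot(n)
a=cv2.resize(p[50:230,260:440],None,fx=3.2,fy=3.2,interpolation=2); cv2.imwrite("pics/g2.png",a)
```

```text
(no output)
```

View pics/g2.png

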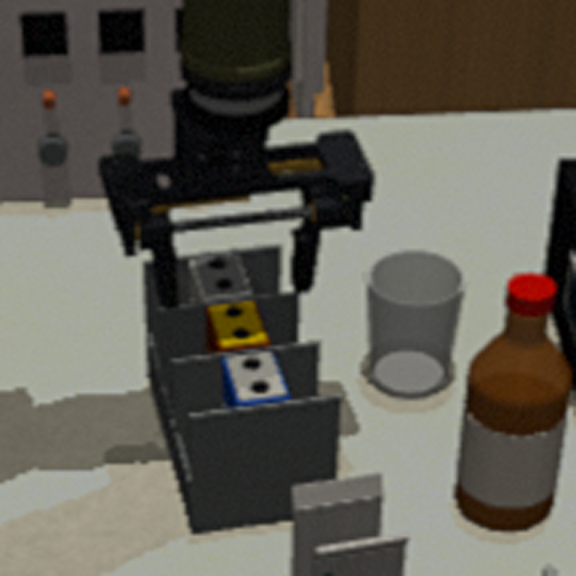

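The fingers straddle the amber slot (yellow top at about (238,325) in the crop) and clear the beaker. I'll go down to the grasp.

```bash
python3 -m pendant '[{"claw":1,"dx":0.5,"dy":0.5,"dz":-25,"twist":0},{"claw":1,"dx":0.5,"dy":0.5,"dz":-50,"twist":0},{"claw":1,"dx":0.5,"dy":0.5,"dz":-69,"twist":0},{"claw":1,"dx":0.5,"dy":0.5,"dz":-69,"twist":0},{"claw":0,"dx":0.5,"dy":0.5,"dz":-69,"twist":0},{"claw":0,"dx":0.5,"dy":0.5,"dz":-69,"twist":0},{"claw":0,"dx":0.5,"dy":0.5,"dz":-69,"twist":0},{"claw":0,"dx":0.5,"dy":0.5,"dz":-69,"twist":0}]' 25; python3 -m pendant '[{"claw":0,"dx":0,"dy":0,"dz":0,"twist":0},{"claw":0,"dx":0,"dy":0,"dz":0,"twist":0},{"claw":0,"dx":0,"dy":0,"dz":0,"twist":0}]' 25
```

```text
clock: 3.85
tool_pos: [0.565, 0.2513, 0.0808]
eef_rot: [0.656, 0.755, 0.001, 0.0]
contact_force: [-0.2, 0.4, -1.2]
opening: 0.661
finger_force: 0.0
clock: 4.15
tool_pos: [0.5644, 0.251, 0.0799]
eef_rot: [0.656, 0.755, -0.0, -0.0]
contact_force: [-0.5, -0.6, 1.9]
opening: 0.451
finger_force: 25.0
```

```bash
python3 -m pendant '[{"claw":0,"dx":0,"dy":0,"dz":10,"twist":0},{"claw":0,"dx":0,"dy":0,"dz":30,"twist":0},{"claw":0,"dx":0,"dy":0,"dz":55,"twist":0},{"claw":0,"dx":0,"dy":0,"dz":85,"twist":0},{"claw":0,"dx":0,"dy":0,"dz":115,"twist":0},{"claw":0,"dx":0,"dy":0,"dz":140,"twist":0},{"claw":0,"dx":0,"dy":0,"dz":145,"twist":0},{"claw":0,"dx":0,"dy":0,"dz":145,"twist":0}]' 30
```

```text
clock: 4.95
tool_pos: [0.5646, 0.251, 0.2252]
eef_rot: [0.656, 0.755, 0.001, 0.0]
contact_force: [-0.3, -0.3, -2.6]
opening: 0.451
finger_force: 30.0
```

```bash
python3 -m pendant '[{"claw":0,"dx":-12,"dy":-20,"dz":0,"twist":-0.05},{"claw":0,"dx":-28,"dy":-55,"dz":0,"twist":-0.15},{"claw":0,"dx":-44,"dy":-90,"dz":0,"twist":-0.27},{"claw":0,"dx":-62,"dy":-125,"dz":0,"twist":-0.39},{"claw":0,"dx":-80,"dy":-160,"dz":0,"twist":-0.51},{"claw":0,"dx":-98,"dy":-195,"dz":0,"twist":-0.63},{"claw":0,"dx":-114,"dy":-225,"dz":0,"twist":-0.74},{"claw":0,"dx":-122,"dy":-240,"dz":0,"twist":-0.8}]' 30;  python3 -m pendant '[{"claw":0,"dx":0,"dy":0,"dz":0,"twist":0},{"claw":0,"dx":0,"dy":0,"dz":0,"twist":0}]' 30
```

```text
clock: 5.75
tool_pos: [0.4395, 0.0082, 0.2237]
eef_rot: [0.899, 0.437, -0.002, -0.0]
contact_force: [1.0, 0.3, -3.3]
opening: 0.453
finger_force: 30.0
clock: 5.95
tool_pos: [0.4431, 0.0121, 0.2243]
eef_rot: [0.897, 0.441, 0.0, -0.0]
contact_force: [0.2, 0.8, -2.3]
opening: 0.451
finger_force: 30.0
```

```bash
python3 -m pendant '[{"claw":0,"dx":0,"dy":0,"dz":-30,"twist":0},{"claw":0,"dx":0,"dy":0,"dz":-65,"twist":0},{"claw":0,"dx":0,"dy":0,"dz":-100,"twist":0},{"claw":0,"dx":0,"dy":0,"dz":-125,"twist":0},{"claw":0,"dx":0,"dy":0,"dz":-138,"twist":0},{"claw":0,"dx":0,"dy":0,"dz":-143,"twist":0},{"claw":0,"dx":0,"dy":0,"dz":-143,"twist":0}]' 30;  python3 -m pendant '[{"claw":0,"dx":0,"dy":0,"dz":-2,"twist":0},{"claw":0,"dx":0,"dy":0,"dz":-2.5,"twist":0},{"claw":0,"dx":0,"dy":0,"dz":-2.5,"twist":0}]' 30
```

```text
clock: 6.65
tool_pos: [0.4432, 0.0123, 0.081]
eef_rot: [0.897, 0.441, 0.0, -0.0]
contact_force: [-0.8, 0.2, -1.1]
opening: 0.451
finger_force: 30.0
clock: 6.95
tool_pos: [0.443, 0.0112, 0.0798]
eef_rot: [0.898, 0.44, 0.001, 0.0]
contact_force: [-1.2, -0.4, -3.1]
opening: 0.448
finger_force: 30.0
```

```bash
python3 -m pendant '[{"claw":0,"dx":0,"dy":0,"dz":-1,"twist":0},{"claw":0,"dx":0,"dy":0,"dz":-1,"twist":0},{"claw":0,"dx":0,"dy":0,"dz":-1,"twist":0}]' 30
```

```text
clock: 7.25
tool_pos: [0.4426, 0.011, 0.0784]
eef_rot: [0.898, 0.44, 0.0, 0.0]
contact_force: [0.5, 0.0, -3.4]
opening: 0.448
finger_force: 30.0
```

```bash
python3 -m pendant '[{"claw":0,"dx":0,"dy":0,"dz":-0.7,"twist":0},{"claw":0,"dx":0,"dy":0,"dz":-1.4,"twist":0},{"claw":0,"dx":0,"dy":0,"dz":-1.4,"twist":0}]' 30
```

```text
clock: 7.55
tool_pos: [0.4426, 0.011, 0.0777]
eef_rot: [0.898, 0.44, 0.0, 0.0]
contact_force: [-1.7, -0.3, 9.4]
opening: 0.453
finger_force: 29.9
```

On the mat. Release and rise.

```bash
python3 -m pendant '[{"claw":0.7,"dx":0,"dy":0,"dz":0.7,"twist":0},{"claw":1,"dx":0,"dy":0,"dz":0.7,"twist":0},{"claw":1,"dx":0,"dy":0,"dz":0.7,"twist":0},{"claw":1,"dx":0,"dy":0,"dz":0.7,"twist":0},{"claw":1,"dx":0,"dy":0,"dz":0.7,"twist":0},{"claw":1,"dx":0,"dy":0,"dz":0.7,"twist":0}]' ; python3 -m pendant '[{"claw":1,"dx":0,"dy":0,"dz":15,"twist":0},{"claw":1,"dx":0,"dy":0,"dz":50,"twist":0},{"claw":1,"dx":0,"dy":0,"dz":85,"twist":0},{"claw":1,"dx":0,"dy":0,"dz":100,"twist":0.1},{"claw":1,"dx":0,"dy":0,"dz":100,"twist":0.24},{"claw":1,"dx":0,"dy":0,"dz":100,"twist":0.38},{"claw":1,"dx":0,"dy":0,"dz":100,"twist":0.52},{"claw":1,"dx":0,"dy":0,"dz":100,"twist":0.66}]'; python3 -m pendant '[{"claw":1,"dx":0,"dy":0,"dz":0,"twist":0.14},{"claw":1,"dx":0,"dy":0,"dz":0,"twist":0.28},{"claw":1,"dx":0,"dy":0,"dz":0,"twist":0.42},{"claw":1,"dx":0,"dy":0,"dz":0,"twist":0.56},{"claw":1,"dx":0,"dy":0,"dz":0,"twist":0.7},{"claw":1,"dx":0,"dy":0,"dz":0,"twist":0.84},{"claw":1,"dx":0,"dy":0,"dz":0,"twist":0.91},{"claw":1,"dx":0,"dy":0,"dz":0,"twist":0.91}]'
python3 - <<'E'
from h import *
p,d=eyes.snapshot("scene")
cv2.imwrite("pics/g3.png",cv2.resize(p[80:330,180:430],None,fx=2.4,fy=2.4,interpolation=2)); C=cloud("scene",d)
hsv=cv2.cvtColor(p,cv2.COLOR_BGR2HSV); m=(hsv[...,0]>20)&(hsv[...,0]<35)&(hsv[...,1]>120)&(hsv[...,2]>90)
m[:, :200]=0; m[:150]=0; m[300:]=0; m[:,400:]=0
v,u=np.nonzero(m); q=at_z("scene",np.c_[u,v],.113)[:,:2]*1000; print(len(u),u.min(),u.max(),v.min(),v.max(),cv2.minAreaRect(q.astype(np.float32)))
E
```

```text
clock: 8.15
tool_pos: [0.4425, 0.011, 0.0775]
eef_rot: [0.898, 0.44, -0.0, 0.0]
contact_force: [-0.3, 0.1, -0.9]
opening: 0.971
finger_force: 0.0
clock: 8.95
tool_pos: [0.4423, 0.011, 0.1776]
eef_rot: [0.705, 0.71, -0.0, 0.0]
contact_force: [-0.1, 0.4, 0.1]
opening: 1.004
finger_force: 0.0
clock: 9.75
tool_pos: [0.4423, 0.0109, 0.1775]
eef_rot: [0.324, 0.946, 0.0, -0.0]
contact_force: [-0.9, -0.4, -0.7]
opening: 1.001
finger_force: 0.0
164 274 298 212 229 ((445.318359375, 12.71859359741211), (49.32737731933594, 31.984285354614258), 50.71158981323242)
```

View pics/g3.png

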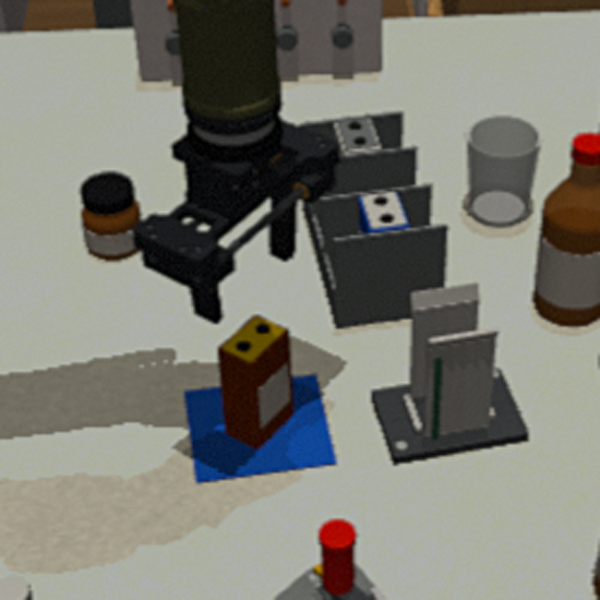

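The amber cassette stands free and upright on the mat (crop (255,380)), and the gripper is turned across its other faces. I'll regrip it.

```bash
python3 -m pendant '[{"claw":1,"dx":0,"dy":0,"dz":-30,"twist":0},{"claw":1,"dx":0,"dy":0,"dz":-60,"twist":0},{"claw":1,"dx":0,"dy":0,"dz":-85,"twist":0},{"claw":1,"dx":0,"dy":0,"dz":-99,"twist":0},{"claw":1,"dx":0,"dy":0,"dz":-99,"twist":0},{"claw":0.5,"dx":0,"dy":0,"dz":-99,"twist":0},{"claw":0.5,"dx":0,"dy":0,"dz":-99,"twist":0},{"claw":0.5,"dx":0,"dy":0,"dz":-99,"twist":0}]' 10; python3 -m pendant '[{"claw":0.3,"dx":0,"dy":0,"dz":0,"twist":0},{"claw":0.3,"dx":0,"dy":0,"dz":0,"twist":0},{"claw":0.3,"dx":0,"dy":0,"dz":0,"twist":0}]' 30;python3 -m pendant '[{"claw":0.3,"dx":0,"dy":0,"dz":10,"twist":0},{"claw":0.3,"dx":0,"dy":0,"dz":40,"twist":0},{"claw":0.3,"dx":0,"dy":0,"dz":80,"twist":0},{"claw":0.3,"dx":0,"dy":0,"dz":120,"twist":0},{"claw":0.3,"dx":0,"dy":0,"dz":155,"twist":0},{"claw":0.3,"dx":0,"dy":0,"dz":165,"twist":0},{"claw":0.3,"dx":0,"dy":0,"dz":165,"twist":0}]'
```

```text
clock: 10.6
tool_pos: [0.4431, 0.011, 0.0794]
eef_rot: [0.324, 0.946, 0.0, 0.001]
contact_force: [-0.2, -0.8, 0.7]
opening: 0.751
finger_force: 0.0
clock: 10.9
tool_pos: [0.4439, 0.0118, 0.0793]
eef_rot: [0.324, 0.946, 0.001, 0.001]
contact_force: [1.0, 2.5, 6.9]
opening: 0.659
finger_force: 29.8
clock: 11.6
tool_pos: [0.4425, 0.0105, 0.2445]
eef_rot: [0.324, 0.946, 0.0, 0.001]
contact_force: [-0.1, -0.7, -3.1]
opening: 0.658
finger_force: 29.9
```

```bash
python3 -m pendant '[{"claw":0.3,"dx":15,"dy":0,"dz":0,"twist":-0.05},{"claw":0.3,"dx":40,"dy":0,"dz":0,"twist":-0.15},{"claw":0.3,"dx":68,"dy":0,"dz":0,"twist":-0.27},{"claw":0.3,"dx":96,"dy":0,"dz":0,"twist":-0.39},{"claw":0.3,"dx":124,"dy":0,"dz":0,"twist":-0.51},{"claw":0.3,"dx":150,"dy":0,"dz":0,"twist":-0.63},{"claw":0.3,"dx":170,"dy":0,"dz":0,"twist":-0.72},{"claw":0.3,"dx":178,"dy":0,"dz":0,"twist":-0.735}]'; python3 -m pendant '[{"claw":0.3,"dx":0,"dy":0,"dz":0,"twist":0},{"claw":0.3,"dx":0,"dy":0,"dz":0,"twist":0}]'
python3 - <<'E'
from h import *
p,d=eyes.snapshot("scene"); p2,d2=eyes.snapshot("top"); np.save("s.npy",d)
cv2.imwrite("pics/full_s.png",p)
a=cv2.resize(p[100:290,300:440],None,fx=3,fy=3,interpolation=2); b=cv2.resize(p2[150:276,250:370],None,fx=3,fy=3,interpolation=2)
o=np.zeros((570,780,3),np.uint8); o[:,:420]=a; o[:378,420:]=b; cv2.imwrite("pics/g4.png",o)
s=r.get_state(); x,y=s["eef_rot"][:2]; print(s["tool_pos"],np.degrees(np.arctan2(2*y*y-1,2*x*y)))
E
```

```text
clock: 12.4
tool_pos: [0.6206, 0.0109, 0.2404]
eef_rot: [0.643, 0.766, -0.002, -0.001]
contact_force: [-0.8, -0.4, -2.3]
opening: 0.656
finger_force: 29.9
clock: 12.6
tool_pos: [0.6186, 0.0109, 0.2421]
eef_rot: [0.642, 0.767, -0.001, -0.001]
contact_force: [-0.4, -0.1, -2.3]
opening: 0.657
finger_force: 29.9
[0.61902576 0.01086    0.24302326] 10.14011583022986
```

View pics/g4.png

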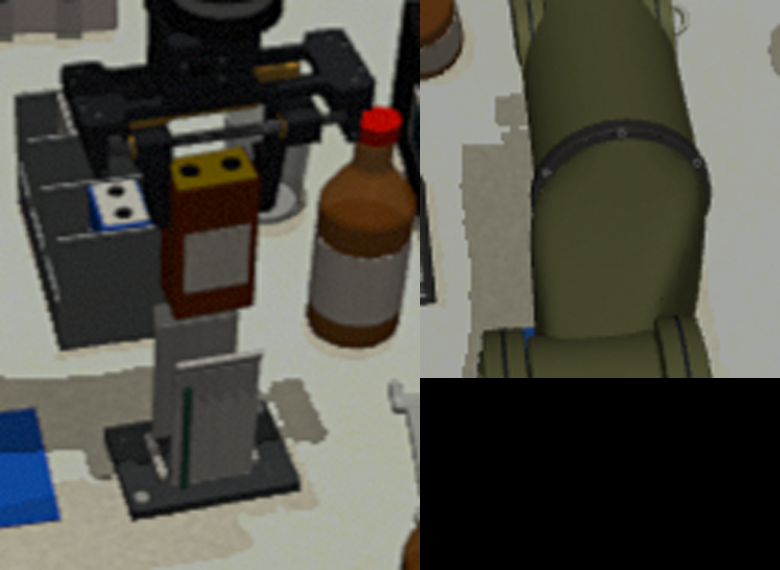

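The cassette hangs squarely over the bay. The top camera is blocked by the arm, so I'll check alignment from the scene depth.

Run:
```python
from h import *
C=cloud("scene",np.load("s.npy")); C0=cloud("scene",np.load("scene0.npy"))
t=np.radians(10.1); ax=np.array([np.cos(t),np.sin(t)]); ay=np.array([-ax[1],ax[0]]); c=np.array([.6205,.011])
def loc(Q): return np.c_[(Q[:,:2]-c)@ax,(Q[:,:2]-c)@ay,Q[:,2]]*1000
def box(C,lo,hi):
    Q=C.reshape(-1,3); L=loc(Q); return L[((L>lo)&(L<hi)).all(1)]
for nm,CC in(("before",C0),("now",C)):
  L=box(CC,[-60,-60,60],[60,60,145])
  for s in(-1,1):
    q=L[(L[:,1]*s>10)]; print(nm,"cheek",s,len(q),np.round(np.percentile(q,[2,50,98],axis=0),1).tolist())
q=box(C,[-45,-60,172],[45,30,262]); f=q[(q[:,1]<-10)]
A=np.c_[f[:,0],f[:,2],np.ones(len(f))]; k=np.linalg.lstsq(A,f[:,1],rcond=None)[0]
print("cass face",len(f),np.round(np.percentile(f,[2,50,98],axis=0),1).tolist(),"slopes x,z",k.round(3), "at z=138:",k[1]*138+k[2])
C0t=cloud("top",np.load("top0.npy")); L=box(C0t,[-60,-60,125],[60,60,145])
for s in(-1,1):
    q=L[L[:,1]*s>10]; print("top cheek",s,np.round(np.percentile(q,[2,50,98],axis=0),1).tolist())
lip=box(C0t,[-50,-22,14],[50,22,30]); print("lips", [np.round(lip[(lip[:,0]*s>20)].mean(0),1).tolist() for s in(-1,1)])
```

```text
before cheek -1 710 [[-27.5, -34.4, 62.0], [1.4, -28.4, 99.9], [30.8, -24.6, 136.5]]
before cheek 1 596 [[-27.1, 20.4, 65.4], [-1.7, 24.9, 112.6], [30.7, 32.8, 137.1]]
now cheek -1 712 [[-27.3, -33.9, 62.1], [1.4, -28.4, 99.5], [30.6, -24.1, 137.5]]
now cheek 1 472 [[-27.2, 20.4, 65.2], [-4.7, 24.4, 106.8], [30.4, 29.7, 134.1]]
cass face 1054 [[-36.4, -22.2, 174.1], [-3.7, -18.6, 221.4], [29.0, -10.7, 260.8]] slopes x,z [-1.6000e-02  1.5000e-02 -2.1581e+01] at z=138: -19.536504653400986
top cheek -1 [[-29.0, -33.9, 125.5], [0.9, -29.3, 133.7], [31.0, -24.5, 141.0]]
top cheek 1 [[-28.6, 23.4, 125.4], [0.7, 28.5, 133.5], [30.7, 33.1, 140.5]]
lips [[-35.2, -0.8, 17.9], [33.4, 0.1, 17.9]]
```

```bash
python3 -m pendant '[{"claw":0.3,"dx":1,"dy":0,"dz":-10,"twist":0},{"claw":0.3,"dx":1,"dy":0,"dz":-20,"twist":0},{"claw":0.3,"dx":1,"dy":0,"dz":-30,"twist":0},{"claw":0.3,"dx":1,"dy":0,"dz":-35,"twist":0},{"claw":0.3,"dx":1,"dy":0,"dz":-40,"twist":0},{"claw":0.3,"dx":1,"dy":0,"dz":-45,"twist":0},{"claw":0.3,"dx":1,"dy":0,"dz":-50,"twist":0},{"claw":0.3,"dx":1,"dy":0,"dz":-50,"twist":0}]'
```

```text
clock: 13.5
tool_pos: [0.6211, 0.011, 0.1928]
eef_rot: [0.642, 0.767, -0.0, -0.0]
contact_force: [-0.3, -0.1, -3.1]
opening: 0.658
finger_force: 29.9
```

Already between the cheeks without contact. Continue.

```bash
python3 -m pendant '[{"claw":0.3,"dx":0,"dy":0,"dz":-10,"twist":0},{"claw":0.3,"dx":0,"dy":0,"dz":-22,"twist":0},{"claw":0.3,"dx":0,"dy":0,"dz":-34,"twist":0},{"claw":0.3,"dx":0,"dy":0,"dz":-46,"twist":0},{"claw":0.3,"dx":0,"dy":0,"dz":-58,"twist":0},{"claw":0.3,"dx":0,"dy":0,"dz":-70,"twist":0},{"claw":0.3,"dx":0,"dy":0,"dz":-80,"twist":0},{"claw":0.3,"dx":0,"dy":0,"dz":-84,"twist":0}]'; python3 -m pendant '[{"claw":0.3,"dx":0,"dy":0,"dz":-3,"twist":0},{"claw":0.3,"dx":0,"dy":0,"dz":-6,"twist":0},{"claw":0.3,"dx":0,"dy":0,"dz":-9,"twist":0},{"claw":0.3,"dx":0,"dy":0,"dz":-12,"twist":0},{"claw":0.3,"dx":0,"dy":0,"dz":-15,"twist":0},{"claw":0.3,"dx":0,"dy":0,"dz":-15,"twist":0}]'
```

```text
clock: 14.3
tool_pos: [0.6208, 0.011, 0.1081]
eef_rot: [0.642, 0.767, -0.001, -0.001]
contact_force: [0.9, -1.2, -2.3]
opening: 0.656
finger_force: 29.9
clock: 14.9
tool_pos: [0.6213, 0.011, 0.0942]
eef_rot: [0.642, 0.767, -0.0, -0.0]
contact_force: [0.8, 0.6, -3.0]
opening: 0.657
finger_force: 29.9
```

Past the lips and free. Feel for the floor.

```bash
python3 -m pendant '[{"claw":0.3,"dx":0,"dy":0,"dz":-2,"twist":0},{"claw":0.3,"dx":0,"dy":0,"dz":-4,"twist":0},{"claw":0.3,"dx":0,"dy":0,"dz":-5.5,"twist":0},{"claw":0.3,"dx":0,"dy":0,"dz":-5.5,"twist":0}]';  python3 -m pendant '[{"claw":0.3,"dx":0,"dy":0,"dz":-0.8,"twist":0},{"claw":0.3,"dx":0,"dy":0,"dz":-0.8,"twist":0},{"claw":0.3,"dx":0,"dy":0,"dz":-0.8,"twist":0}]'
```

```text
clock: 15.3
tool_pos: [0.6213, 0.011, 0.0888]
eef_rot: [0.642, 0.767, -0.0, -0.0]
contact_force: [-0.6, -0.5, -2.6]
opening: 0.655
finger_force: 29.9
clock: 15.6
tool_pos: [0.6216, 0.011, 0.0884]
eef_rot: [0.642, 0.767, 0.0, 0.0]
contact_force: [0.0, 0.5, -2.2]
opening: 0.654
finger_force: 29.8
```

```bash
python3 -m pendant '[{"claw":0.3,"dx":0,"dy":0,"dz":-0.8,"twist":0},{"claw":0.3,"dx":0,"dy":0,"dz":-0.8,"twist":0},{"claw":0.3,"dx":0,"dy":0,"dz":-0.8,"twist":0}]';  python3 -m pendant '[{"claw":0.3,"dx":0,"dy":0,"dz":-0.8,"twist":0},{"claw":0.3,"dx":0,"dy":0,"dz":-0.8,"twist":0},{"claw":0.3,"dx":0,"dy":0,"dz":-0.8,"twist":0}]'
```

```text
clock: 15.9
tool_pos: [0.6217, 0.0111, 0.0883]
eef_rot: [0.642, 0.767, 0.0, 0.0]
contact_force: [-1.2, 0.2, 5.3]
opening: 0.657
finger_force: 29.7
clock: 16.2
tool_pos: [0.6217, 0.011, 0.0882]
eef_rot: [0.642, 0.766, 0.0, 0.0]
contact_force: [-1.7, -0.0, 10.7]
opening: 0.655
finger_force: 29.7
```

Seated at the expected height (88 mm). Release, rise, and head for the lever.

```bash
python3 -m pendant '[{"claw":0.8,"dx":0,"dy":0,"dz":1,"twist":0},{"claw":1,"dx":0,"dy":0,"dz":1,"twist":0},{"claw":1,"dx":0,"dy":0,"dz":1,"twist":0},{"claw":1,"dx":0,"dy":0,"dz":1,"twist":0},{"claw":1,"dx":0,"dy":0,"dz":1,"twist":0}]' ; python3 -m pendant '[{"claw":1,"dx":0,"dy":0,"dz":10,"twist":0},{"claw":1,"dx":0,"dy":0,"dz":35,"twist":0},{"claw":1,"dx":0,"dy":0,"dz":70,"twist":0},{"claw":1,"dx":0,"dy":0,"dz":105,"twist":0},{"claw":1,"dx":0,"dy":0,"dz":140,"twist":0},{"claw":1,"dx":-40,"dy":0,"dz":160,"twist":0},{"claw":1,"dx":-80,"dy":-15,"dz":160,"twist":0},{"claw":1,"dx":-120,"dy":-30,"dz":160,"twist":0}]'; python3 -m pendant '[{"claw":1,"dx":-40,"dy":20,"dz":0,"twist":0},{"claw":1,"dx":-80,"dy":50,"dz":0,"twist":0},{"claw":1,"dx":-80,"dy":50,"dz":0,"twist":0}]'
python3 - <<'E'
from h import *
from scipy.optimize import least_squares
p2,d2=eyes.snapshot("top"); p,d=eyes.snapshot("scene"); np.save("top1.npy",d2); cv2.imwrite("pics/top1.png",p2); cv2.imwrite("pics/scene1.png",p)
C=cloud("top",d2); Cs=cloud("scene",d)
for nm,CC in(("top",C),("scene",Cs)):
  Q=CC.reshape(-1,3); Q=Q[(np.hypot(Q[:,0]-.6205,Q[:,1]-.011)<.05)]; print(nm,"bay z hist",np.histogram(Q[:,2],bins=[.1,.112,.118,.121,.124,.128,.133,.142])[0])
a=cv2.resize(p[180:280,320:420],None,fx=3.8,fy=3.8,interpolation=2); b=cv2.resize(p2[180:280,260:360],None,fx=3.8,fy=3.8,interpolation=2); cv2.imwrite("pics/g5.png",np.hstack([a,b]))
# selector: scene view
hsv=cv2.cvtColor(p,cv2.COLOR_BGR2HSV)
for nm,im,cc in(("top",p2,(426,284)),("scene",p,(288,368))):
  h=cv2.cvtColor(im,cv2.COLOR_BGR2HSV); m=(h[...,0]>45)&(h[...,0]<85)&(h[...,1]>100); z=np.zeros_like(m); z[cc[1]-12:cc[1]+13,cc[0]-12:cc[0]+13]=1
  v,u=np.nonzero(m&z); print(nm,"green",at_z(nm,[[u.mean(),v.mean()]],.036)*1000 if len(u) else None)
  Q=(C if nm=="top" else Cs).reshape(-1,3); K=Q[(Q[:,2]>.122)&(Q[:,2]<.132)&(np.hypot(Q[:,0]-.508,Q[:,1]+.226)<.03)]; print(nm,"knob",len(K),K.mean(0)*1000 if len(K) else 0)
  hub=Q[(np.hypot(Q[:,0]-.575,Q[:,1]+.306)<.06)&(Q[:,2]>.036)]; print(nm,"hub z",np.histogram(hub[:,2],bins=np.arange(.036,.1,.005)))
E
```

```text
clock: 16.7
tool_pos: [0.6215, 0.011, 0.0874]
eef_rot: [0.642, 0.767, -0.0, -0.0]
contact_force: [0.9, 0.4, 0.1]
opening: 0.994
finger_force: 0.0
clock: 17.5
tool_pos: [0.5007, -0.0189, 0.2491]
eef_rot: [0.642, 0.767, 0.001, 0.001]
contact_force: [1.6, -1.6, 0.3]
opening: 0.998
finger_force: 0.0
clock: 17.8
tool_pos: [0.4153, 0.0335, 0.2481]
eef_rot: [0.64, 0.769, -0.002, -0.002]
contact_force: [-0.1, -1.1, 0.1]
opening: 0.999
finger_force: 0.0
top bay z hist [ 26  44  93 152 136  76 102]
scene bay z hist [158  87 132 204 124  96 126]
top green [[ 441.49907017 -302.55851599   36.        ]]
top knob 104 [ 507.71959152 -226.20854755  126.84536045]
top hub z (array([179,  15,   3,   0,  16, 111, 116,  39,   1,   0,   0,   0]), array([0.036, 0.041, 0.046, 0.051, 0.056, 0.061, 0.066, 0.071, 0.076,
       0.081, 0.086, 0.091, 0.096]))
scene green [[ 442.91201196 -304.12773998   36.        ]]
scene knob 176 [ 509.91188804 -226.86544148  126.02861037]
scene hub z (array([111,  29,  30,  18,  49, 255, 267,   9,   0,   0,   0,   0]), array([0.036, 0.041, 0.046, 0.051, 0.056, 0.061, 0.066, 0.071, 0.076,
       0.081, 0.086, 0.091, 0.096]))
```

View pics/g5.png

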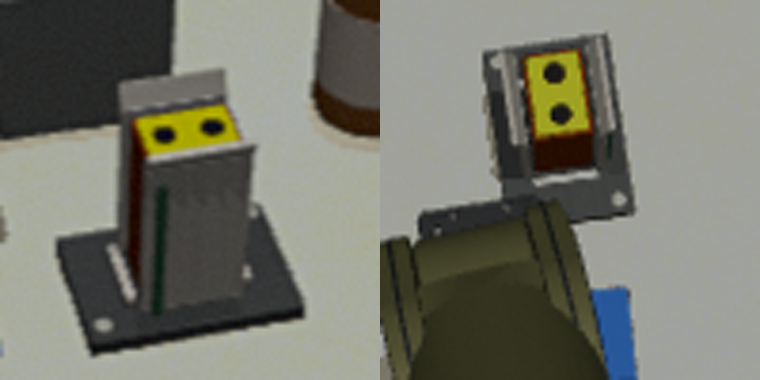

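Amber is fully home in the bay (left crop (190,130), right crop (560,95), top at about 122 mm). The pivot works out at about (576,-306) and the knob at (508.5,-226.5). The knob goal is about (471,-304), a swing of about +0.85 rad. Approaching the knob.

```bash
python3 -m pendant '[{"claw":1,"dx":10,"dy":-25,"dz":0,"twist":0},{"claw":1,"dx":22,"dy":-65,"dz":0,"twist":0},{"claw":1,"dx":36,"dy":-105,"dz":0,"twist":0},{"claw":1,"dx":50,"dy":-145,"dz":0,"twist":0},{"claw":1,"dx":64,"dy":-185,"dz":0,"twist":0},{"claw":1,"dx":78,"dy":-225,"dz":0,"twist":0},{"claw":1,"dx":93,"dy":-255,"dz":0,"twist":0},{"claw":1,"dx":93,"dy":-260,"dz":0,"twist":0}]'; python3 -m pendant '[{"claw":1,"dx":0,"dy":0,"dz":0,"twist":0},{"claw":1,"dx":0,"dy":0,"dz":-20,"twist":0},{"claw":1,"dx":0,"dy":0,"dz":-50,"twist":0},{"claw":1,"dx":0,"dy":0,"dz":-80,"twist":0},{"claw":1,"dx":0,"dy":0,"dz":-90,"twist":0},{"claw":1,"dx":0,"dy":0,"dz":-90,"twist":0}]'
```

```text
clock: 18.7
tool_pos: [0.5165, -0.2359, 0.2478]
eef_rot: [0.645, 0.764, -0.0, 0.003]
contact_force: [-0.9, 0.8, -0.2]
opening: 0.997
finger_force: 0.0
clock: 19.3
tool_pos: [0.5139, -0.2277, 0.1568]
eef_rot: [0.642, 0.767, -0.0, -0.001]
contact_force: [-0.3, 0.4, 0.3]
opening: 0.999
finger_force: 0.0
```

```bash
python3 -m pendant '[{"claw":1,"dx":-4.5,"dy":1,"dz":0,"twist":0},{"claw":1,"dx":-4.5,"dy":1,"dz":-20,"twist":0},{"claw":1,"dx":-4.5,"dy":1,"dz":-45,"twist":0},{"claw":1,"dx":-4.5,"dy":1,"dz":-70,"twist":0},{"claw":1,"dx":-4.5,"dy":1,"dz":-80,"twist":0},{"claw":1,"dx":-4.5,"dy":1,"dz":-80,"twist":0}]'
python3 - <<'E'
from h import *
p,d=eyes.snapshot("scene"); cv2.imwrite("pics/g6.png",cv2.resize(p[230:410,240:420],None,fx=3.2,fy=3.2,interpolation=2))
E
```

```text
clock: 19.9
tool_pos: [0.5098, -0.2278, 0.0777]
eef_rot: [0.642, 0.767, -0.0, -0.0]
contact_force: [-0.5, -0.1, 0.5]
opening: 0.999
finger_force: 0.0
```

View pics/g6.png

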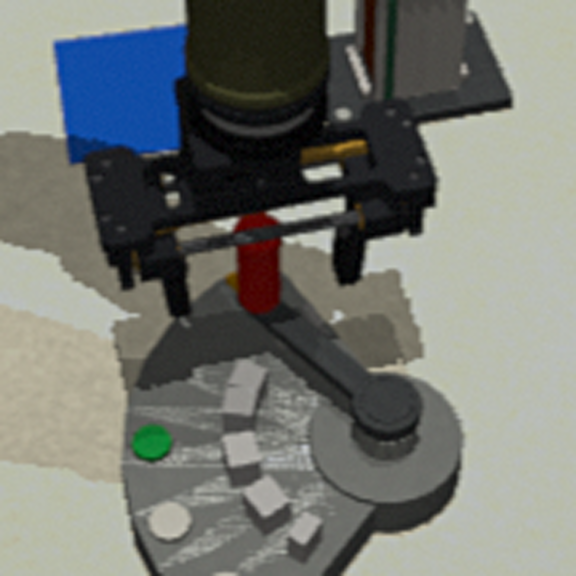

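The knob (crop (260,260)) is centred between the fingers. I'll grip it, then lift.

```bash
python3 -m pendant '[{"claw":0.5,"dx":-0.5,"dy":1,"dz":0,"twist":0},{"claw":0.4,"dx":-0.5,"dy":1,"dz":0,"twist":0},{"claw":0.1,"dx":-0.5,"dy":1,"dz":0,"twist":0},{"claw":0.1,"dx":-0.5,"dy":1,"dz":0,"twist":0},{"claw":0.1,"dx":-0.5,"dy":1,"dz":0,"twist":0},{"claw":0.1,"dx":-0.5,"dy":1,"dz":0,"twist":0},{"claw":0.1,"dx":-0.5,"dy":1,"dz":0,"twist":0},{"claw":0.1,"dx":-0.5,"dy":1,"dz":0,"twist":0}]' 30; python3 -m pendant '[{"claw":0.1,"dx":0,"dy":0,"dz":0,"twist":0},{"claw":0.1,"dx":0,"dy":0,"dz":5,"twist":0},{"claw":0.1,"dx":0,"dy":0,"dz":10,"twist":0},{"claw":0.1,"dx":0,"dy":0,"dz":15,"twist":0},{"claw":0.1,"dx":0,"dy":0,"dz":19,"twist":0},{"claw":0.1,"dx":0,"dy":0,"dz":19,"twist":0}]' 35
```

```text
clock: 20.75
tool_pos: [0.5092, -0.2269, 0.0775]
eef_rot: [0.642, 0.766, -0.0, -0.0]
contact_force: [-0.6, 0.6, 0.7]
opening: 0.315
finger_force: 29.8
clock: 21.35
tool_pos: [0.5094, -0.227, 0.0971]
eef_rot: [0.642, 0.767, -0.0, 0.0]
contact_force: [0.1, -1.5, -6.4]
opening: 0.309
finger_force: 34.9
```

Lifted 19.5 mm, reading 6 N as expected. Swing along the arc.

```bash
python3 -m pendant '[{"claw":0.1,"dx":-7.6,"dy":-7.1,"dz":0,"twist":0.1},{"claw":0.1,"dx":-14.6,"dy":-14.9,"dz":0,"twist":0.2},{"claw":0.1,"dx":-20.6,"dy":-23.4,"dz":0,"twist":0.3},{"claw":0.1,"dx":-25.9,"dy":-32.4,"dz":0,"twist":0.4},{"claw":0.1,"dx":-25.9,"dy":-32.4,"dz":0,"twist":0.4},{"claw":0.1,"dx":-25.9,"dy":-32.4,"dz":0,"twist":0.4}]' 35; python3 -c "
from h import *
s=r.get_state();print(s['contact_force'],s['moment'],s['tool_pos'])"
```

```text
clock: 21.95
tool_pos: [0.4847, -0.2594, 0.0968]
eef_rot: [0.478, 0.878, 0.0, 0.001]
contact_force: [2.6, -1.7, -7.3]
opening: 0.306
finger_force: 34.9
[ 2.58450952 -1.68188152 -7.30311776] [-0.468015   -0.47557496 -0.00627854] [ 0.4846994  -0.25941984  0.09679348]
```

```bash
python3 -m pendant '[{"claw":0.1,"dx":-4.2,"dy":-9.5,"dz":0,"twist":0.1},{"claw":0.1,"dx":-7.5,"dy":-19.4,"dz":0,"twist":0.2},{"claw":0.1,"dx":-9.9,"dy":-29.6,"dz":0,"twist":0.3},{"claw":0.1,"dx":-11.2,"dy":-39.9,"dz":0,"twist":0.4},{"claw":0.1,"dx":-11.4,"dy":-45.1,"dz":0,"twist":0.45},{"claw":0.1,"dx":-11.4,"dy":-45.1,"dz":0,"twist":0.45},{"claw":0.1,"dx":-11.4,"dy":-45.1,"dz":0,"twist":0.45}]' 35
python3 - <<'E'
from h import *
s=r.get_state();print(s['contact_force'],s['tool_pos'])
p,d=eyes.snapshot("scene"); cv2.imwrite("pics/g7.png",cv2.resize(p[260:420,250:410],None,fx=3.5,fy=3.5,interpolation=2))
for q in("pointer","tag_green","knob"):
    print(q,[(round(a["confidence"],2),(np.array(a["position"])*[640,480]).round(1)) for a in nets.place_of("scene",q)[:2]])
E
```

```text
clock: 22.65
tool_pos: [0.4746, -0.3038, 0.097]
eef_rot: [0.27, 0.963, 0.001, 0.002]
contact_force: [5.2, -1.0, -7.6]
opening: 0.307
finger_force: 34.9
[ 5.20363617 -1.00628329 -7.5984373 ] [ 0.47463242 -0.30381675  0.09697468]
pointer []
tag_green [(0.38, array([285.7, 366.5]))]
knob []
```

View pics/g7.png

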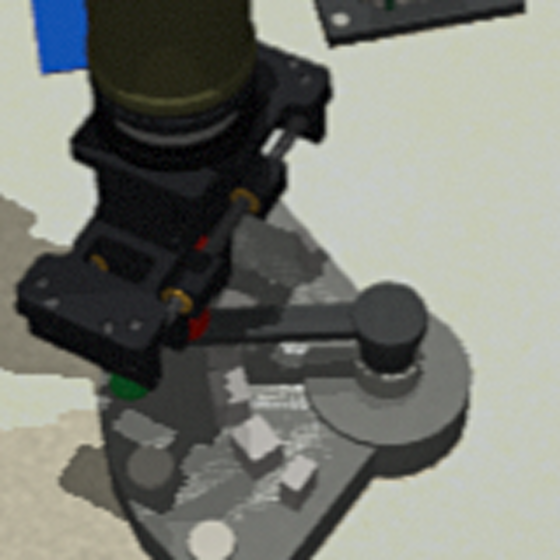

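The lever points along the green tag's direction (visible at crop (130,385), in line with knob and hub). The knob y of -303.8 matches the goal of -304, so I'll lower it.

```bash
python3 -m pendant '[{"claw":0.1,"dx":1.5,"dy":0,"dz":-3,"twist":0},{"claw":0.1,"dx":2,"dy":0,"dz":-6,"twist":0},{"claw":0.1,"dx":2.5,"dy":0,"dz":-9,"twist":0},{"claw":0.1,"dx":2.5,"dy":0,"dz":-9,"twist":0}]' 35; python3 -m pendant '[{"claw":0.1,"dx":0,"dy":0,"dz":-3,"twist":0},{"claw":0.1,"dx":0,"dy":0,"dz":-6,"twist":0},{"claw":0.1,"dx":0,"dy":0,"dz":-9,"twist":0},{"claw":0.1,"dx":0,"dy":0,"dz":-9,"twist":0}]' 35
```

```text
clock: 23.25
tool_pos: [0.4746, -0.3039, 0.0871]
eef_rot: [0.269, 0.963, 0.0, -0.0]
contact_force: [2.0, 0.3, -5.8]
opening: 0.308
finger_force: 34.9
clock: 23.65
tool_pos: [0.4746, -0.3043, 0.0783]
eef_rot: [0.269, 0.963, 0.0, -0.0]
contact_force: [1.9, 1.4, -4.7]
opening: 0.31
finger_force: 34.9
```

It went down into the notch. Release, rise clear, and check.

```bash
python3 -m pendant '[{"claw":0.1,"dx":0,"dy":0,"dz":-0.8,"twist":0},{"claw":0.5,"dx":0,"dy":0,"dz":-0.8,"twist":0},{"claw":1,"dx":0,"dy":0,"dz":-0.8,"twist":0},{"claw":1,"dx":0,"dy":0,"dz":-0.8,"twist":0},{"claw":1,"dx":0,"dy":0,"dz":-0.8,"twist":0},{"claw":1,"dx":0,"dy":0,"dz":-0.8,"twist":0},{"claw":1,"dx":0,"dy":0,"dz":-0.8,"twist":0}]'; python3 -m pendant '[{"claw":1,"dx":0,"dy":0,"dz":20,"twist":0},{"claw":1,"dx":0,"dy":0,"dz":55,"twist":0},{"claw":1,"dx":0,"dy":0,"dz":95,"twist":0},{"claw":1,"dx":0,"dy":0,"dz":135,"twist":0},{"claw":1,"dx":0,"dy":0,"dz":165,"twist":0},{"claw":1,"dx":-20,"dy":40,"dz":170,"twist":0},{"claw":1,"dx":-40,"dy":85,"dz":170,"twist":0},{"claw":1,"dx":-60,"dy":130,"dz":170,"twist":0}]';python3 -m pendant '[{"claw":1,"dx":-5,"dy":45,"dz":0,"twist":0},{"claw":1,"dx":-5,"dy":90,"dz":0,"twist":0},{"claw":1,"dx":-5,"dy":130,"dz":0,"twist":0},{"claw":1,"dx":-5,"dy":170,"dz":0,"twist":0},{"claw":1,"dx":-5,"dy":170,"dz":0,"twist":0},{"claw":1,"dx":-5,"dy":170,"dz":0,"twist":0}]'
python3 - <<'E'
from h import *
p2,d2=eyes.snapshot("top"); p,d=eyes.snapshot("scene")
for nm,dd in(("top",d2),("scene",d)):
    Q=cloud(nm,dd).reshape(-1,3); K=Q[(Q[:,2]>.118)&(Q[:,2]<.16)&(np.hypot(Q[:,0]-.474,Q[:,1]+.304)<.03)]; print(nm,len(K),K.mean(0)*1000,np.percentile(K[:,2],[50,90]))
a=cv2.resize(p[:,:],(400,300),interpolation=cv2.INTER_AREA); b=cv2.resize(p2,(400,300),interpolation=cv2.INTER_AREA)
c=cv2.resize(p[270:420,250:450],(400,300),interpolation=2); e=cv2.resize(p2[195:315,350:510],(400,300),interpolation=2)
cv2.imwrite("pics/g8.png",np.vstack([np.hstack([a,b]),np.hstack([c,e])]))
E
```

```text
clock: 24.35
tool_pos: [0.4747, -0.3046, 0.0779]
eef_rot: [0.269, 0.963, -0.0, 0.0]
contact_force: [-0.3, 0.1, 0.1]
opening: 0.833
finger_force: 0.0
clock: 25.15
tool_pos: [0.414, -0.1733, 0.2483]
eef_rot: [0.27, 0.963, 0.0, 0.001]
contact_force: [1.1, 0.8, -0.4]
opening: 0.999
finger_force: 0.0
clock: 25.75
tool_pos: [0.4096, -0.0039, 0.248]
eef_rot: [0.268, 0.964, -0.0, 0.0]
contact_force: [-0.3, -0.8, -0.1]
opening: 1.0
finger_force: 0.0
top 112 [ 470.94932159 -303.38092862  127.07640362] [0.12711928 0.13078091]
scene 222 [ 473.78492875 -306.02372521  125.72459716] [0.12597915 0.12830432]
```

View pics/g8.png

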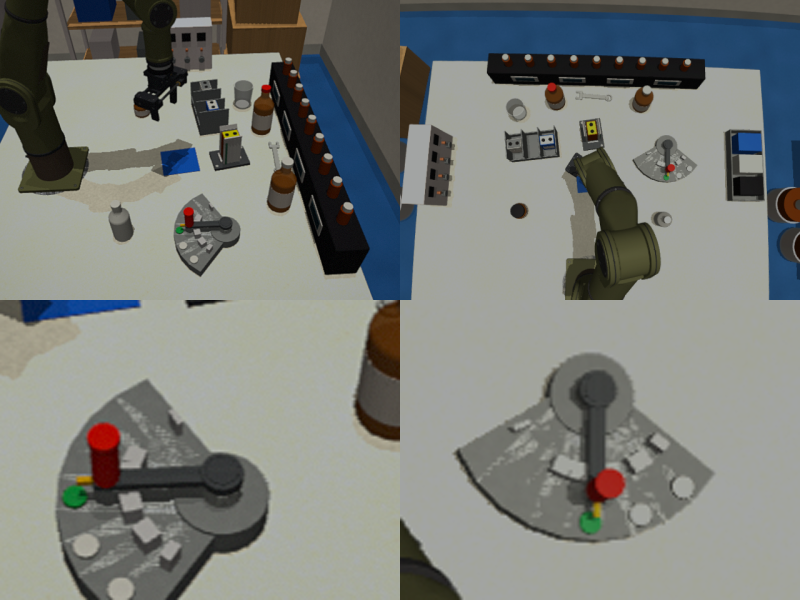

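The knob top is at 127 mm, so the lever is down in the notch, with its pointer over the green tag (lower crops (75,495) and (590,520)). Amber is in the bay, white and blue are in the rack, and nothing has been disturbed. Handing in.

```bash
python3 -c "
from plant import r
print(r.finish_job())"
```

```text
the job is handed in; nothing more can be done
None
```

The job is handed in, about 26 s in by the robot's clock: the amber cassette is fully home in the bay after the regrip on the mat, and the selector lever is down in the green-tagged notch. The white and blue cassettes are still in the rack, and nothing else was knocked.

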